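# Change over the detector windows: shut the round one, open the square one

## Task

Two detector heads stand on the bench, and their windows must never both be open. Stand the brown bottle gently upright in the steel tray, out of the way of the square window's cover; swivel the round window's cover fully shut over its window, and only then swivel the square window's cover fully aside to its open stop. Do not tip the bottle over or shift the beaker, the microtube rack or the culture dish, and let go of everything.

Things in the scene. Friction and masses are not known exactly. Their poses are not given: they have to be found in the camera images.
- head_round: Fixed detector head with the ROUND window. White wedge housing 150 mm deep (its x, front to back), 116 wide (y), 35 high at the front (-x side, towards the robot), 140 at the back. Origin: centre of the underside; z up. Its face slopes up to the back at 35 deg: outward normal (-0.574, 0, 0.819), up-slope direction (0.819, 0, 0.574) in this frame.
- head_square: Fixed detector head with the SQUARE window; same housing, frame and sloping face as head_round. Either head may be the left or the right one, each with its own yaw.
- window_round (a point): Centre of the round window (50 mm across, black), 3 mm over the face; axes as head_round. A visor plate (100 mm wide, 76 tall) stands square on the face 60 mm further up the slope and leans over it: it blocks a vertical tool over the shut cover. Come in square to the face (tool tilted 35 deg) or within 15 deg of that, fingers closing along the head's y.
- window_square (a point): Centre of the square window (48 x 48 mm, black), 3 mm over the face; axes as head_square; the same visor above it.
- cover_round (a joint): Angle (rad) of the round window's flat steel cover (round end 72 mm across): 0 = shut (stop), 1.6 = open stop. It turns in the plane of the face about its pivot screw; shut, it points straight up the slope; opening, its end goes to the head's +y side and overhangs the housing 60 mm above the bench. Stays where it is left; 2 to 3 N at the knob move it. Starts open.
- cover_square (a joint): The same for the square window's cover (square end 70 x 70 mm), which opens to the head's -y side. Starts shut or nearly so.
- knob_round (a point): Middle of the grip of the black round knob (24 mm diameter, 30 mm tall, square to the face) on the round cover, 75 mm from the pivot axis and 18 mm above the cover's top, which is 8 mm above the face. Axes turn with the cover: z along the face's outward normal, x from pivot to knob.
- knob_square (a point): The same for the knob on the square cover.
- pivot_round (a point): Point on the round cover's pivot axis at the height of the knob's middle; axes as head_round.
- pivot_square (a point): Point on the square cover's pivot axis at the height of the knob's middle; axes as head_square.
- tray: Square shallow steel tray 120 x 120 mm, rim 14 mm high, walls and floor 4 mm; fixed. Origin: centre of its underside.
- bottle: Brown bottle, 56 mm diameter, 126 mm tall, about 0.25 kg, loose, standing upright close beside head_square on its -y side, where it is in the way of the opening cover. Origin: centre of the underside; z up. Straight 56 mm sides up to about 75 mm height, then a shoulder and neck; cap 32 mm diameter from 104 mm to the top. Grip the straight body or the cap.
- beaker: Small glass beaker, 52 mm diameter, 66 mm tall, loose; bystander beside head_square. Origin: centre of the underside.
- tube_rack: Microtube rack 62 x 130 x 43 mm, loose; bystander beside head_round. Origin: centre of the underside.
- dish: Flat culture dish, 94 mm diameter, 16 mm tall, loose; bystander on the bench near the open cover of head_round. Origin: centre of the underside.

How it is judged (in metres and radians):
On the way, in this order (a step that is already met when the one before it is completed fails the run):
1. the round window's cover is shut while the square window's cover is still shut (value of joint cover_round below 0.1 rad and value of joint cover_square below 0.15 rad), for 0.2 s.
2. the square window's cover is swivelled aside to its open stop (value of joint cover_square above 1.4 rad), for 0.2 s.
At the end, for the whole second after the job is handed in: Round cover shut within 0.1 rad; square cover at least 1.4 rad open; brown bottle standing upright (within 0.1 rad), at rest on the tray's floor inside its rim; beaker, rack and dish within 20 mm of where they stood; everything released (value of joint cover_round below 0.1 rad and value of joint cover_square above 1.4 rad and horizontal distance between bottle and tray below 0.042 m and height (world z) of bottle between 0.001 and 0.009 m and angle between bottle's own z axis and vertical below 0.1 rad and linear speed of bottle below 0.02 m/s and distance of each of beaker, tube_rack, dish from where it was at the start of the episode below 0.02 m); the robot touches nothing.
It fails at once if both windows open at once (both covers more than 0.25 rad from shut) (value of joint each of cover_round, cover_square above 0.25 rad).
It fails at once if the bottle tipped over (angle between bottle's own z axis and vertical above 0.6 rad).
It fails at once if the bottle slammed down on the tray (more than 80 N) (contact force between bottle and tray above 80 N).
It fails at once if the beaker, the rack or the dish shifted by more than 20 mm (distance of any of beaker, tube_rack, dish from where it was at the start of the episode above 0.02 m).
It also fails if it takes over 70 s, if anything falls off the work surface, if the arm or the gripper's body presses on something with over 40 N, if the wrist force passes 120 N, or if a joint passes its speed limit or range.

## Robot

A 6-joint arm with a two-finger parallel gripper is mounted at the origin on a cart in front of the work surface, level with it; the furniture and walls round the work are solid. World frame = base frame: x ahead of the robot, y to its left, z up, the work surface at z = 0. Lengths are in mm, angles in rad, forces in N, time in s.
With the tool pointing down it reaches from about 375 to 925 mm from the base axis. Payload 5.7 kg.
Tool frame: the origin (TCP) lies on the mounting face of the last link; the fingertips stand 182 mm ahead of it and the grasp point (between the pads) lies r.grasp_offset ahead of it (r.grasp_offset is the distance from the TCP to the grasp point, in mm); z points along the fingers, y is the line along which they close (so a half turn about z gives the same grasp; the last joint's range is limited). The gripper opens to 88 mm and grips with 3 to 60 N. Pads are 20 mm wide; open, the fingers measure 115 mm over their backs; the gripper's body (75 mm by 178 mm) begins 61 mm behind the grasp point.
Start: joints at [-1.268, 0.359, 1.51, -0, 1.272, -0.115], TCP at [243.438, -548.383, 404.623] pointing down, gripper open.
Joint ranges: [-2.97, 2.97], [-1.01, 2.36], [0.21, 2.38], [-0.96, 4.11], [0.2, 2.71], [-2.98, 2.98]. Speed limits (rad/s): [2.39, 2.39, 3.14, 3.14, 3.14, 3.14].

## Interface

Orientations are given as [roll, pitch, yaw] about the fixed x, y, z axes, in that order (R = Rz(yaw) Ry(pitch) Rx(roll)).
In Python, from cell import r gives the robot as it stands.
- The arm moves only by the shell command python3 shift.py 'ROWS' [OPENING] [FORCE]. ROWS is a JSON list of rows, 1 to 5 of them, each an object with the fields dx, dy, dz (the shift in units of 25 mm), rz (a turn about the tool's z in units of 0.2 rad); a field left out counts as zero; each row is the pose to reach, as a shift and turn from the pose commanded when the command began, along the tool's axes at that moment; what a row does not reach only later rows make up. A row lasts 1/8 s, in which the tool goes at most 62.5 mm and 0.188 rad, less where a joint would pass 70% of its speed; a pose out of reach is approached as far as the arm can. OPENING is the finger opening in mm, set as the command begins (- or left out keeps the last). The fingers move at their own pace and stop on an object; FORCE is the grip in N (left out, the last holds). Time passes only in rows, so rows that do not move let the fingers close. It prints the time, the measured TCP pose, the force, the opening and the grip force at its end. Input that does not fit is refused with a message, and nothing moves.
- r.read_state(): the state, without advancing time (a new reading comes with each control period).
- r.grab_frame(name): name is "scene" or "side" or "wrist"; returns a dict with "color" (420x560x3 uint8, blue, green, red), "vfov" (degrees; the focal length in pixels is half the picture's height over the tangent of half this angle, whatever the lens; pixels are square), "cx", "cy" (the principal point, pixels), "R" (3x3) and "t" (3): a world point X has camera coordinates R X + t. Camera axes: x right, y down, z forward; pixel columns grow to the right and rows downward; lengths in mm; the calibration is good to about 2 mm. A picture is of the moment at which its call begins. There is no depth.
- r.finish_job(): hands the job in; it is judged then, once.
The state is a dict: "clock": time; "joint_positions": joint angles; "joint_velocities": joint speeds; "tau": joint torques, N m; "eef_pos": TCP position; "orientation": TCP orientation; "force": force on the tool from outside, world axes, zero at the start; "moment": the same for the moment, N m; "opening": finger opening in mm; "gripper_force": force on a finger pad.
Only numpy, scipy, OpenCV 4.12 (cv2) and the standard library are available. Lean on these libraries where they do the work, as an engineer would, in place of code of your own. Each camera call takes 0.05 s, during which the arm holds its last target. There are 200 camera calls.

## Working session

There is one attempt and no reset: what is moved stays moved. The work goes in short steps, Python scripts to look and compute and a shell command to move; the robot and the scene stay as the last step left them, time stands still between calls to the robot, and variables do not carry over. Pictures are saved under pics/ and viewed, at most 10 in all, crops included, and the job is handed in when it is done.

```bash
ls; mkdir -p pics; python3 - <<'E'
from cell import r
import cv2
print(r.grasp_offset, r.read_state())
for n in ("scene","side"):
    f=r.grab_frame(n); cv2.imwrite(f"pics/{n}0.png",f["color"]); print(n,f["vfov"],f["cx"],f["cy"],f["R"],f["t"])
E
```

```text
cell.py
pics
shift.py
163.3 {'clock': 0.0, 'joint_positions': array([-1.26810769e+00,  3.59511450e-01,  1.51146892e+00,  2.02393233e-05,
        1.27252314e+00, -1.15076786e-01]), 'joint_velocities': array([ 0.00018089,  0.00115228,  0.00106642, -0.00032765,  0.00110876,
        0.00157047]), 'tau': array([-2.70281998e-03, -5.15374410e+01, -2.70724636e+01,  6.74206484e-02,
        3.49838007e-02, -1.80666711e-04]), 'eef_pos': array([ 243.32661033, -548.0292138 ,  403.79157215]), 'orientation': array([-3.13969666e+00, -2.38616352e-04,  4.17759226e-01]), 'force': array([0.70794374, 0.73732395, 0.25377172]), 'moment': array([0.02122703, 0.0349512 , 0.05401004]), 'gripper_force': 0.0, 'opening': 87.99998495554405}
scene 44.934957601402104 278.3594849835532 201.67036001309575 [[-0.6981772  -0.71591201 -0.00431111]
 [-0.55743347  0.54738344 -0.62421094]
 [ 0.44923994 -0.43340669 -0.78124396]] [ 329.11333887  333.79953695 1474.18588554]
side 51.48519068819699 270.8773451897833 206.56240774922847 [[ 0.96108769 -0.27502533 -0.02591372]
 [-0.131674   -0.37362613 -0.91818597]
 [ 0.24284235  0.88586939 -0.39530116]] [-454.09250568  168.33024614 1202.72658928]
```
View pics/scene0.png

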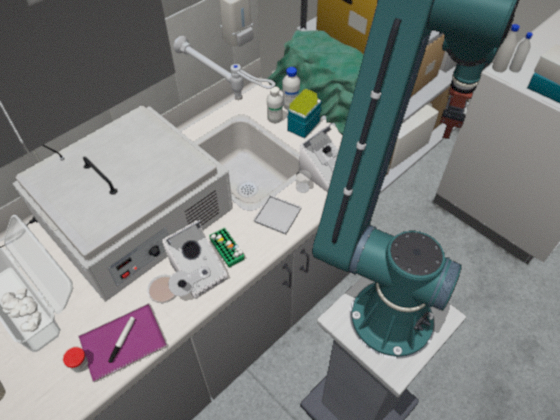

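View pics/side0.png

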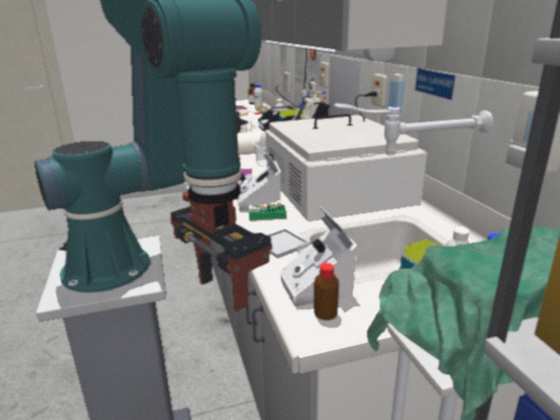

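The scene view shows head_round at (195,258), the rack at (227,247), the dish at (163,288), the tray at (277,213), the beaker at (303,183) and head_square at (320,150). The side view shows the bottle with its base at about (326,315) and head_square at about (322,265).

```bash
cat > h.py <<'E'
import numpy as np, cv2
from cell import r
from scipy.spatial.transform import Rotation as Ro
def K(f): 
    F=210/np.tan(np.radians(f["vfov"])/2); return np.array([[F,0,f["cx"]],[0,F,f["cy"]],[0,0,1]])
def ray(f,u,v):
    d=f["R"].T@np.linalg.solve(K(f),[u,v,1.]); return -f["R"].T@f["t"], d/np.linalg.norm(d)
def onz(f,u,v,z=0):
    o,d=ray(f,u,v); return o+d*(z-o[2])/d[2]
def proj(f,X):
    p=(K(f)@(f["R"]@np.atleast_2d(X).T+f["t"][:,None])); return (p[:2]/p[2]).T
def pose():
    s=r.read_state(); return np.array(s["eef_pos"]), Ro.from_euler('xyz',s["orientation"]).as_matrix()
E
python3 - <<'E'
from h import *
f=r.grab_frame("scene");g=r.grab_frame("side");w=r.grab_frame("wrist")
np.set_printoptions(precision=1,suppress=True)
for n,p in dict(tray=(277,213,14),dish=(163,288,16),beaker=(303,185,30),rack=(227,247,40),rf1=(186,298,0),rf2=(230,283,0)).items(): print(n,onz(f,*p))
for n,p in dict(bottle=(326,312),beak=(255,250),sqL=(290,300)).items(): print(n,onz(g,*p))
o=-w["R"].T@w["t"]; print(o,w["R"],pose())
a=cv2.resize(f["color"][215:305,145:255],None,fx=4.5,fy=4.5,interpolation=2)
b=cv2.resize(g["color"][195:330,230:370],None,fx=2,fy=2,interpolation=2)
o=np.zeros((600,800,3),np.uint8); o[:a.shape[0],:a.shape[1]]=a; o[:b.shape[0],510:510+b.shape[1]]=b
c=cv2.resize(w["color"],(280,210)); o[390:,520:]=c
cv2.imwrite("pics/c1.png",o)
E
```

```text
tray [497.  -18.7  14. ]
dish [532.4 422.1  16. ]
beaker [ 512.4 -158.8   30. ]
rack [496.2 198.7  40. ]
rf1 [466.2 389.9   0. ]
rf2 [412.8 262.8   0. ]
bottle [ 497.7 -370.1    0. ]
beak [414.2 -35.1   0. ]
sqL [ 434.  -300.7    0. ]
[ 321.  -513.9  383.5] [[ 0.4 -0.9 -0. ]
 [-0.9 -0.4  0.3]
 [-0.3 -0.1 -1. ]] (array([ 243.4, -548.2,  404.3]), array([[ 0.9,  0.4, -0. ],
       [ 0.4, -0.9,  0. ],
       [ 0. , -0. , -1. ]]))
```

View pics/c1.png

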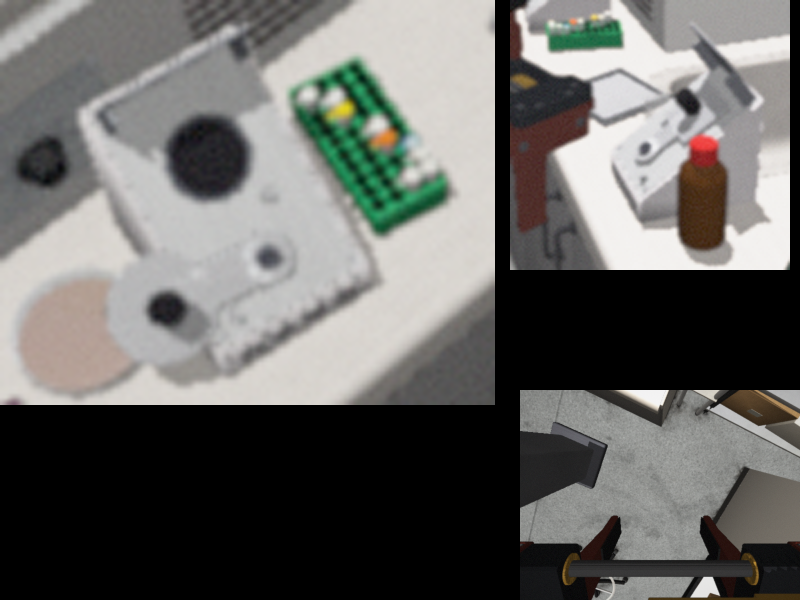

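The crops show the round cover open with its knob at crop (167,308), overhanging the dish. The bottle stands on the -y side of head_square, whose knob is in front of its visor. Next I move over head_square for an overhead wrist view.

The rows are not in the units I measure in: shifts go in units of 25 mm and turns go in units of 0.2 rad. I convert before sending: -150 mm is -6, -56 mm is -2.24.

```bash
python3 shift.py '[{"dx":2.16,"dy":-1.2,"dz":-0.44},{"dx":4.32,"dy":-2.4,"dz":-0.88},{"dx":6.52,"dy":-3.6,"dz":-1.36},{"dx":8.68,"dy":-4.8,"dz":-1.8},{"dx":10.88,"dy":-6,"dz":-2.24}]'; python3 shift.py '[{}]'; python3 - <<'E'
from h import *
w=r.grab_frame("wrist"); cv2.imwrite("pics/w1.png",w["color"]); print(pose(), w["vfov"])
E
```

```text
clock: 0.88
eef_pos: [430.1, -301.6, 460.6]
orientation: [3.141, -0.0, 0.418]
force: [0.5, -0.6, -0.7]
opening: 87.7
gripper_force: 0.0
clock: 1.0
eef_pos: [431.3, -300.2, 461.1]
orientation: [3.141, -0.002, 0.423]
force: [-1.1, -0.6, 0.4]
opening: 87.8
gripper_force: 0.0
(array([ 430.23367433, -301.88020491,  460.52275475]), array([[ 9.12319824e-01,  4.09478062e-01,  5.06138328e-04],
       [ 4.09478333e-01, -9.12319592e-01, -6.75380207e-04],
       [ 1.85206535e-04,  8.23415430e-04, -9.99999644e-01]])) 65.596604561465
```

View pics/w1.png

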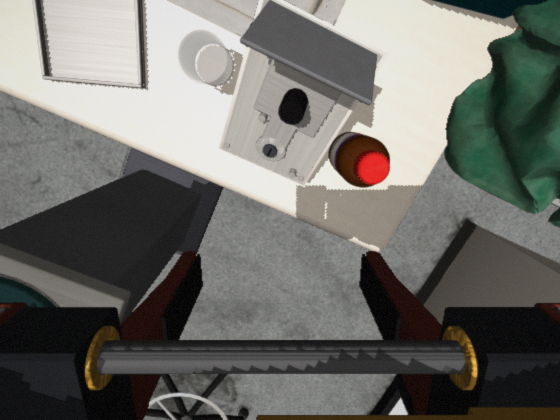

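The wrist view shows the cap at (371,168), the square knob top at about (293,105), the pivot at (270,150), the visor tip edge from (243,40) to (367,103) and the beaker at (213,62). A zoom should give better pixel positions.

```bash
python3 - <<'E'
import cv2
a=cv2.imread("pics/w1.png")[0:200,205:405]
cv2.imwrite("pics/w1z.png",cv2.resize(a,(600,600),interpolation=cv2.INTER_CUBIC))
E
```

```text
(no output)
```

View pics/w1z.png

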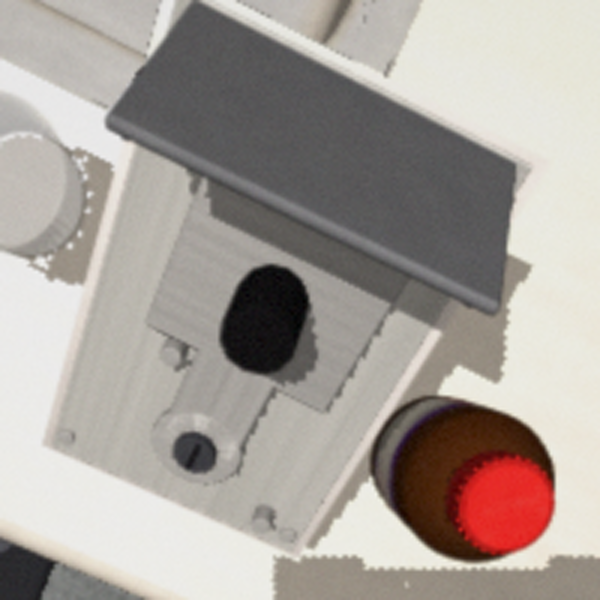

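In the zoom (scale 3, offset 205) the front top corners are (44,446) and (301,553), the pivot is (194,452), the cover's lower corners are (150,326) and (327,410), the visor tip corners are (110,132) and (497,311), and the cap centre is (508,505).

```bash
cat >> h.py <<'E'
from scipy.optimize import least_squares
S,C=np.sin(np.radians(35)),np.cos(np.radians(35))
def fp(h,u,v,n): # h=(x,y,yaw); u from front edge along face
    p=np.array([-75+C*u-S*n, v, 35+S*u+C*n]); c,s=np.cos(h[2]),np.sin(h[2])
    return np.array([h[0]+c*p[0]-s*p[1], h[1]+s*p[0]+c*p[1], p[2]])
np.set_printoptions(precision=1,suppress=True)
E
python3 - <<'E'
from h import *
w=r.grab_frame("wrist")
z=lambda a,b:(205+a/3-.33,b/3-.33)
P=[z(44,446),z(301,553),z(194,452),z(150,326),z(327,410),z(110,132),z(497,311),z(253,342)]
def model(q):
    h=q[:3];u0=q[3];th=q[4]
    R=lambda a,b:(u0+a*np.cos(th)+b*np.sin(th), b*np.cos(th)-a*np.sin(th)) # opens to -y
    return np.array([fp(h,0,58,0),fp(h,0,-58,0),fp(h,u0,0,13),fp(h,*R(40,35),8),fp(h,*R(40,-35),8),fp(h,u0+135,50,76),fp(h,u0+135,-50,76),fp(h,*R(75,0),41)])
res=least_squares(lambda q:(proj(w,model(q))-P).ravel(),[500,-270,0,40,0],loss='soft_l1')
print(res.x, res.x[2],res.x[4],(proj(w,model(res.x))-P))
h=res.x[:3]; print("knob",model(res.x)[-1],"visor",fp(h,res.x[3]+135,0,76))
print("cap",onz(w,*z(508,505),126)); 
print("tray corners",[onz(w,u,v,14) for u,v in((46,87),(146,87))])
print(pose()[0])
E
```

```text
[ 511.9 -275.     0.    39.     0. ] 0.01905227422374739 0.021959070878307566 [[ 0.3 -0.5]
 [ 0.8  0.2]
 [ 0.9  1. ]
 [-2.  -0.6]
 [ 0.1 -0.1]
 [-2.8 -1.3]
 [ 0.5  0.9]
 [ 0.3  0.6]]
knob [ 506.9 -276.8  134. ] visor [ 535.9 -274.6  197.1]
cap [ 495.3 -372.7  126. ]
tray corners [array([413.6,   3.3,  14. ]), array([ 463.7, -107.8,   14. ])]
[ 429.5 -303.   460.1]
```

To row units: 91 mm is 3.64, 46 mm is 1.84.

```bash
python3 shift.py '[{"dx":0.6,"dy":1.84,"dz":0.4},{"dx":1.24,"dy":3.64,"dz":1.2},{"dx":1.24,"dy":3.64,"dz":3.2},{"dx":1.24,"dy":3.64,"dz":5},{"dx":1.24,"dy":3.64,"dz":6}]' 60; python3 shift.py '[{"dz":0.8},{"dz":1.32},{"dz":1.32}]'
```

```text
clock: 1.72
eef_pos: [492.4, -375.3, 306.6]
orientation: [-3.137, 0.002, 0.415]
force: [0.5, 0.9, 0.1]
opening: 60.0
gripper_force: 0.0
clock: 2.1
eef_pos: [493.5, -374.7, 276.0]
orientation: [-3.14, 0.001, 0.416]
force: [-0.6, -0.4, 0.2]
opening: 60.0
gripper_force: 0.0
```

```bash
python3 shift.py '[{},{},{},{}]' 0 30
```

```text
clock: 2.6
eef_pos: [494.6, -373.6, 278.0]
orientation: [3.142, -0.0, 0.418]
force: [-1.9, 2.1, 5.7]
opening: 42.3
gripper_force: 28.6
```

The opening of 42 mm means the tips are on the shoulder, so I go higher to grip only the cap.

To row units: -8 mm is -0.32.

```bash
python3 shift.py '[{},{"dz":-0.32},{"dz":-0.32}]' 60; python3 shift.py '[{},{},{},{},{}]' 0 30
```

```text
clock: 2.98
eef_pos: [495.1, -374.4, 286.1]
orientation: [3.139, -0.001, 0.418]
force: [0.3, 1.0, 0.1]
opening: 59.5
gripper_force: 0.0
clock: 3.6
eef_pos: [494.3, -373.6, 284.9]
orientation: [-3.14, 0.0, 0.418]
force: [-0.5, 2.2, 2.1]
opening: 35.7
gripper_force: 27.6
```

```bash
python3 shift.py '[{},{"dz":-0.2},{"dz":-0.2}]' 60; python3 shift.py '[{},{},{},{},{}]' 0 40; python3 shift.py '[{"dz":-0.4},{"dz":-0.8},{"dz":-1.2},{"dz":-1.2}]'; python3 - <<'E'
from h import *
cv2.imwrite("pics/s2.png",cv2.resize(r.grab_frame("side")["color"][150:350,200:420],(660,600),interpolation=2))
E
```

```text
clock: 3.98
eef_pos: [494.9, -374.4, 290.8]
orientation: [3.14, -0.001, 0.418]
force: [-0.4, -0.4, -0.1]
opening: 59.2
gripper_force: 0.0
clock: 4.6
eef_pos: [494.5, -373.8, 290.0]
orientation: [-3.141, 0.0, 0.418]
force: [0.0, 0.9, 0.1]
opening: 31.4
gripper_force: 36.5
clock: 5.1
eef_pos: [494.9, -374.3, 321.5]
orientation: [3.139, -0.001, 0.418]
force: [-0.3, -0.2, -3.1]
opening: 31.5
gripper_force: 35.9
```

View pics/s2.png

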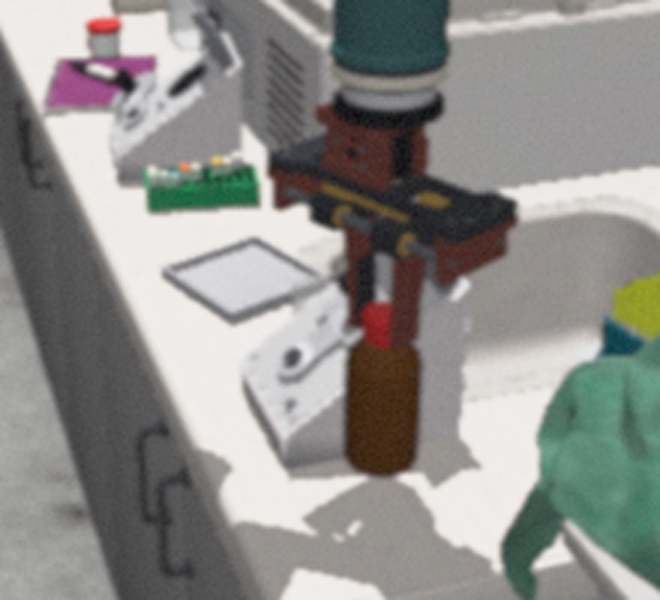

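The bottle is lifted straight, hanging by its cap at crop (380,400), clear of the head. I lift it over the visor and carry it to the tray.

To row units: -190 mm is -7.6, -25 mm is -1.

```bash
python3 shift.py '[{"dz":-1},{"dz":-2.6},{"dz":-4.4},{"dz":-6.2},{"dz":-7.6}]' && python3 shift.py '[{},{"dx":0.44,"dy":-1},{"dx":1.16,"dy":-2.6},{"dx":2.04,"dy":-4.6},{"dx":2.92,"dy":-6.6}]' && python3 shift.py '[{"dx":0.88,"dy":-2},{"dx":1.68,"dy":-3.8},{"dx":2.32,"dy":-5.2},{"dx":2.68,"dy":-6},{"dx":2.76,"dy":-6.16}]' && python3 shift.py '[{"dz":1.2},{"dz":3},{"dz":4.8},{"dz":6.4},{"dz":7.2}]'; python3 - <<'E'
from h import *
f=r.grab_frame("scene");w=r.grab_frame("wrist"); g=r.grab_frame("side")
o=np.zeros((420,800,3),np.uint8)
o[:420,:400]=cv2.resize(f["color"][160:265,225:325],(400,420),interpolation=2)
o[:,400:]=cv2.resize(g["color"][195:300,210:310],(400,420),interpolation=2); cv2.imwrite("pics/c3.png",o); print(pose()[0])
E
```

```text
clock: 5.78
eef_pos: [494.5, -373.9, 511.8]
orientation: [3.141, -0.0, 0.418]
force: [0.9, -0.2, -3.6]
opening: 31.5
gripper_force: 36.5
clock: 6.4
eef_pos: [493.2, -190.7, 507.3]
orientation: [-3.137, 0.002, 0.418]
force: [0.6, -0.6, -2.5]
opening: 30.9
gripper_force: 39.5
clock: 7.02
eef_pos: [493.6, -22.8, 508.0]
orientation: [-3.139, 0.003, 0.42]
force: [-0.7, -0.4, -3.1]
opening: 31.2
gripper_force: 39.5
clock: 7.65
eef_pos: [493.1, -25.0, 326.9]
orientation: [-3.139, 0.005, 0.417]
force: [-0.2, -0.7, -2.8]
opening: 31.3
gripper_force: 39.5
[493.9 -25.1 328.5]
```

View pics/c3.png

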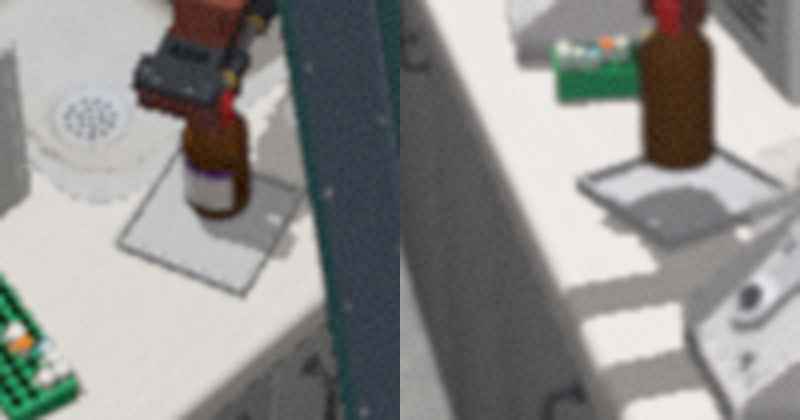

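The bottle hangs vertically over the tray at a base height of about 36 mm. I check the tray centre from its scene corners at crop (120,243), (242,293) and (303,188).

```bash
python3 - <<'E'
from h import *
f=r.grab_frame("scene")
p=[onz(f,225+a/4,160+b/4,14) for a,b in((120,243),(242,293),(303,188))]
print(p,(p[0]+p[2])/2)
E
python3 shift.py '[{"dz":0.48},{"dz":0.8},{"dz":1.04},{"dz":1.2},{"dz":1.28}]'
```

```text
[array([524.7,  55.5,  14. ]), array([418.6,  19.1,  14. ]), array([459.2, -93.5,  14. ])] [491.9 -19.   14. ]
clock: 8.48
eef_pos: [494.9, -24.8, 297.9]
orientation: [-3.141, 0.0, 0.418]
force: [-0.5, 0.8, -2.5]
opening: 31.2
gripper_force: 39.4
```

To row units: 2 mm is 0.08, 3 mm is 0.12.

```bash
python3 shift.py '[{"dz":0.04},{"dz":0.08},{"dz":0.12},{"dz":0.12}]'; python3 shift.py '[{"dz":0.04},{"dz":0.08},{"dz":0.08}]'
```

```text
clock: 8.98
eef_pos: [494.9, -24.8, 295.1]
orientation: [-3.141, -0.0, 0.418]
force: [0.0, 0.1, -2.3]
opening: 31.0
gripper_force: 39.4
clock: 9.35
eef_pos: [495.5, -24.9, 294.7]
orientation: [3.141, -0.002, 0.418]
force: [-2.1, 0.7, 12.1]
opening: 31.2
gripper_force: 40.7
```

To row units: -175 mm is -7, 25 mm is 1, 0.82 rad is 4.1.

```bash
python3 shift.py '[{},{},{}]' 60; python3 shift.py '[{"dz":-0.6},{"dz":-2.2},{"dz":-4.4},{"dz":-6.4},{"dz":-7}]'; python3 shift.py '[{"dx":0.32,"dy":-2.4,"rz":0.8},{"dx":0.68,"dy":-4.8,"rz":1.65},{"dx":1,"dy":-7.2,"rz":2.45},{"dx":1.36,"dy":-9.6,"rz":3.3},{"dx":1.68,"dy":-12,"rz":4.1}]'; python3 - <<'E'
from h import *
s=r.read_state(); print(s["eef_pos"],s["orientation"])
E
```

```text
clock: 9.72
eef_pos: [494.9, -24.8, 293.1]
orientation: [-3.141, -0.0, 0.418]
force: [0.9, 0.8, 0.2]
opening: 57.1
gripper_force: 0.0
clock: 10.35
eef_pos: [495.5, -24.9, 472.4]
orientation: [3.138, -0.006, 0.418]
force: [-0.4, -0.2, -0.0]
opening: 59.9
gripper_force: 0.0
clock: 10.98
eef_pos: [417.0, 247.6, 467.6]
orientation: [3.141, 0.001, -0.383]
force: [0.5, -0.2, 0.1]
opening: 60.2
gripper_force: 0.0
[417.  247.6 467.6] [ 3.1  0.  -0.4]
```

To row units: -50 mm is -2, 10 mm is 0.4.

```bash
python3 shift.py '[{"dx":0.4,"dy":-2},{"dx":0.4,"dy":-2}]'; python3 - <<'E'
from h import *
w=r.grab_frame("wrist"); print(r.read_state()["eef_pos"])
cv2.imwrite("pics/w4.png",w["color"]); 
cv2.imwrite("pics/w4z.png",cv2.resize(w["color"][0:240,120:440],(800,600),interpolation=2))
E
```

```text
clock: 11.22
eef_pos: [446.5, 291.4, 467.3]
orientation: [-3.141, 0.001, -0.374]
force: [-0.3, 0.3, -0.6]
opening: 60.0
gripper_force: 0.0
[445.8 289.9 467.1]
```

View pics/w4z.png

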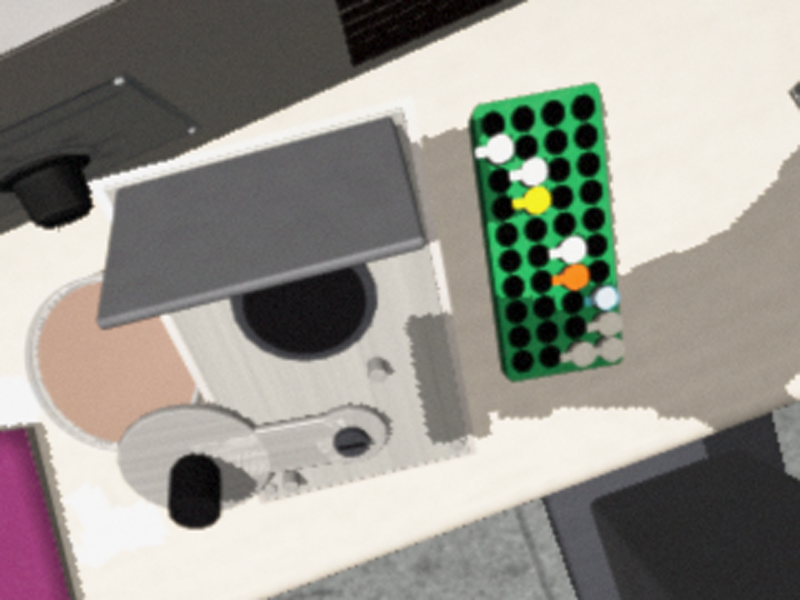

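In the zoom (scale 2.5, offset 120) the visor tip corners are (100,325) and (425,247), the front-right corner is (470,452), the pivot is (352,441), the open knob's top is (195,502), the window's sides are at (235,308) and (376,290), and the rack is clear on the right.

```bash
python3 - <<'E'
from h import *
w=r.grab_frame("wrist")
z=lambda a,b:(120+a/2.5-.3,b/2.5-.3)
P=[z(470,452),z(352,441),z(195,502),z(100,325),z(425,247),z(305,299)]
def model(q):
    h=q[:3];u0=q[3];th=q[4]
    return np.array([fp(h,0,-58,0),fp(h,u0,0,13),fp(h,u0+75*np.cos(th),75*np.sin(th),41),fp(h,u0+135,50,76),fp(h,u0+135,-50,76),fp(h,u0+75,0,3)])
res=least_squares(lambda q:np.r_[(proj(w,model(q))-P).ravel(),(q[3]-39)/1.5],[508,297,-.3,39,1.6],loss='soft_l1')
print(res.x, res.x[2],res.x[4],(proj(w,model(res.x))-P))
h=res.x[:3]; print("knobtop",model(res.x)[2],"visor",fp(h,res.x[3]+135,0,76))
for t in (1.6,1.2,.8,.4,0,-.1): print(t, fp(h,res.x[3]+75*np.cos(t),75*np.sin(t),41))
p,R=pose(); print(p,Ro.from_matrix(R).as_euler('xyz'))
E
```

```text
[512.5 301.5  -0.1  38.8   1.4] -0.14847613043441812 1.3795368387413303 [[ 1.9 -0.7]
 [-0.9  0.6]
 [-3.4  0.3]
 [-0.1  0.1]
 [ 1.5 -0.6]
 [-0.2  0.6]]
knobtop [468.9 382.5  99. ] visor [535.9 298.  196.9]
1.6 [455.7 385.8  89.6]
1.2 [478.8 377.2 106.4]
0.8 [496.7 358.3 120.8]
0.4 [506.7 331.9 130.4]
0 [507.2 302.3 133.8]
-0.1 [505.8 294.9 133.6]
[445.4 288.9 467.2] [ 3.1  0.  -0.4]
```

```bash
python3 - <<'E'
from h import *
w=r.grab_frame("wrist")
z=lambda a,b:(120+a/2.5-.3,b/2.5-.3)
P=np.array([z(470,452),z(352,441),z(100,325),z(425,247),z(305,299)])
def model(q):
    h=q[:3];u0=q[3]
    return np.array([fp(h,0,-58,0),fp(h,u0,0,13),fp(h,u0+135,50,76),fp(h,u0+135,-50,76),fp(h,u0+75,0,3)])
res=least_squares(lambda q:np.r_[(proj(w,model(q))-P).ravel(),(q[3]-39)/1.5],[508,297,-.3,39])
h=res.x[:3];u0=res.x[3]; print(res.x,h[2],proj(w,model(res.x))-P)
zz=lambda X:((proj(w,X)+.3-[120,0])*2.5)
for t in (1.3,1.4,1.5,1.6):
    print(t,*[zz(fp(h,u0+75*np.cos(t),75*np.sin(t),n)) for n in(8,11,41)], zz(fp(h,u0+111*np.cos(t),111*np.sin(t),8)))
E
```

```text
[512.2 300.7  -0.2  38.6] -0.15349028811170876 [[ 1.3 -0.5]
 [-1.4  0.6]
 [-0.6 -0.1]
 [ 1.1 -0.3]
 [-0.6  0.6]]
1.3 [[185.2 439.6]] [[185.  444.2]] [[182.7 493.5]] [[103.8 441.8]]
1.4 [[187.9 450.9]] [[187.7 455.5]] [[185.6 504.5]] [[109.8 458.6]]
1.5 [[192.2 461.7]] [[192.  466.3]] [[190.1 515.1]] [[117.8 474.5]]
1.6 [[197.8 471.9]] [[197.7 476.5]] [[196. 525.]] [[127.7 489.2]]
```

To row units: -0.9 rad is -4.5.

```bash
python3 shift.py '[{"rz":-0.9},{"rz":-1.8},{"rz":-2.7},{"rz":-3.6},{"rz":-4.5}]' 50; python3 shift.py '[{"rz":-0.9},{"rz":-1.8},{"rz":-2.7},{"rz":-3.6},{"rz":-4.5}]' |tail -0; python3 shift.py '[{"rz":-0.9},{"rz":-1.8},{"rz":-2.7},{"rz":-3.6},{"rz":-4.5}]'|tail -0; python3 shift.py '[{"rz":-0.9},{"rz":-1.8},{"rz":-2.7},{"rz":-3.45},{"rz":-3.45}]'
cat >> h.py <<'E'
HR=(512.3,301,-.151); HS=(511.9,-275,.019); U0=38.8
def tgt(h,sg,t,depth,raise_=0):
    top=fp(h,U0+75*np.cos(t),sg*75*np.sin(t),41); a=fp(h,U0+75*np.cos(t),sg*75*np.sin(t),41-depth/2/C)
    return np.array([a[0],a[1],top[2]-depth+182+raise_])
def d(X,p=None,R=None):
    p0,R0=pose(); return R0.T@(np.array(X)-(p0 if p is None else p))
E
python3 - <<'E'
from h import *
print(pose()[0],r.read_state()["orientation"],r.read_state()["joint_positions"])
for t in(1.43,):print(tgt(HR,1,t,8.5),d(tgt(HR,1,t,8.5)))
E
```

```text
clock: 12.0
eef_pos: [445.3, 287.4, 468.1]
orientation: [3.142, 0.001, 0.527]
force: [-0.5, 0.2, 0.2]
opening: 50.1
gripper_force: 0.0
clock: 13.88
eef_pos: [445.4, 287.6, 468.1]
orientation: [-3.141, -0.001, 3.01]
force: [-1.0, 0.2, -0.2]
opening: 50.0
gripper_force: 0.0
[445.4 287.6 468.1] [-3.1 -0.   3. ] [ 0.4  0.2  1.6 -0.   1.4 -1. ]
[469.  382.7 270.4] [-10.9  97.4 197.7]Exception ignored on flushing sys.stdout:
BrokenPipeError: [Errno 32] Broken pipe
Exception ignored on flushing sys.stdout:
BrokenPipeError: [Errno 32] Broken pipe
```

To row units: 165 mm is 6.6, 150 mm is 6.

```bash
python3 shift.py '[{"dx":-0.2,"dy":1.8,"dz":0.6},{"dx":-0.44,"dy":3.88,"dz":1.6},{"dx":-0.44,"dy":3.88,"dz":4},{"dx":-0.44,"dy":3.88,"dz":6},{"dx":-0.44,"dy":3.88,"dz":6.6}]'; python3 shift.py '[{}]'; python3 - <<'E'
from h import *
print(pose()[0],r.read_state()["orientation"][2],d(tgt(HR,1,1.43,8.5)))
w=r.grab_frame("wrist"); cv2.imwrite("pics/w5.png",w["color"]); print(proj(w,[tgt(HR,1,t,8.5)-[0,0,182] for t in (1.3,1.4,1.5,1.6)]))
E
```

```text
clock: 14.5
eef_pos: [467.9, 382.4, 300.1]
orientation: [-3.137, -0.005, 3.009]
force: [0.5, -0.1, -0.2]
opening: 49.9
gripper_force: 0.0
clock: 14.62
eef_pos: [469.3, 383.3, 303.1]
orientation: [-3.141, -0.001, 3.011]
force: [0.3, 0.5, 0.4]
opening: 50.0
gripper_force: 0.0
[469.3 383.3 303.1] 3.0106353042145098 [ 0.3 -0.6 32.8]
[[276.6 260.1]
 [279.4 248.9]
 [281.  237.6]
 [281.4 226.5]]
```

View pics/w5.png

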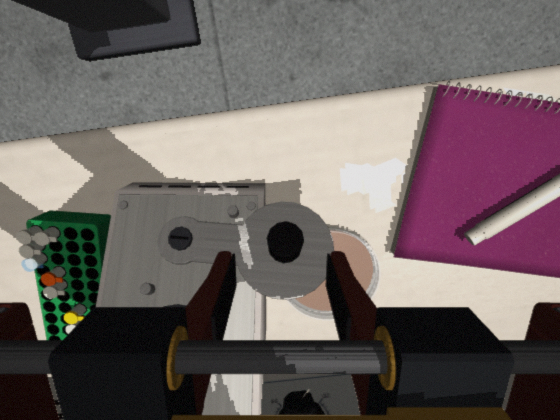

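The knob top is at (286,241) and the pivot at (180,237); the knob is about 6 px right of the prediction. I refine head_round from these two points.

```bash
python3 - <<'E'
from h import *
w=r.grab_frame("wrist")
P=np.array([(180,237),(286,241)])
m=lambda q,n=13:np.array([fp((q[0],q[1],-.151),U0,0,n),fp((q[0],q[1],-.151),U0+75*np.cos(q[2]),75*np.sin(q[2]),41)])
for n in (11,16):
    s=least_squares(lambda q:np.r_[(proj(w,m(q,n))-P).ravel(),(q[:2]-HR[:2])*.1],[512,301,1.45]); print(s.x,s.x[2],s.fun)
    h=(s.x[0],s.x[1],-.151); print(tgt(h,1,s.x[2],8.5),d(tgt(h,1,s.x[2],8.5)))
E
```

```text
[513.4 304.8   1.5] 1.4659428474459817 [ 0.6  0.  -0.6 -0.1  0.1  0.4]
[467.9 387.1 268.8] [ 2.7  2.7 36.4]
[514.6 305.1   1.5] 1.4800906148849602 [-0.5 -0.   0.4  0.   0.2  0.4]
[468.3 387.7 268.2] [ 2.4  3.3 37. ]
```

```bash
sed -i 's/^HR=(512.3,301,/HR=(513.3,303.8,/' h.py; python3 shift.py '[{"dx":0.08,"dy":0.12,"dz":0.6},{"dx":0.08,"dy":0.12,"dz":1.12},{"dx":0.08,"dy":0.12,"dz":1.32},{"dx":0.08,"dy":0.12,"dz":1.32}]'; python3 shift.py '[{},{},{},{},{}]' 0 12
```

```text
clock: 15.22
eef_pos: [467.4, 386.9, 269.5]
orientation: [-3.141, -0.001, 3.013]
force: [0.5, -0.3, -0.7]
opening: 50.1
gripper_force: 0.0
clock: 15.85
eef_pos: [467.5, 386.5, 270.2]
orientation: [-3.14, -0.0, 3.013]
force: [-0.5, -5.0, 2.3]
opening: 22.9
gripper_force: 12.0
```

```bash
python3 - <<'E'
from h import *
R=Ro.from_euler('xyz',[np.pi,0,3.01]).as_matrix()
ts=[1.47,1.35,1.2,1.05,.9,.75,.6,.45,.3,.15,.0,-.04]
X=[R.T@(tgt(HR,1,t,8.5)-tgt(HR,1,1.47,8.5)) for t in ts]
for i in range(1,12): b=X[(i-1)//5*5]; print(ts[i],X[i]-b)
E
```

```text
1.35 [-7.2 -1.6 -5.1]
1.2 [-16.   -5.  -11.3]
1.05 [-24.2 -10.  -17.1]
0.9 [-31.7 -16.5 -22.4]
0.75 [-38.3 -24.2 -27.1]
0.6 [-5.6 -8.9 -4. ]
0.45 [-10.  -18.7  -7.3]
0.3 [-13.2 -29.2  -9.6]
0.15 [-15.  -40.2 -11.1]
0.0 [-15.5 -51.4 -11.5]
-0.04 [ 0.1 -3.   0. ]
```

```bash
python3 shift.py '[{"dx":-0.28,"dy":-0.08,"dz":-0.2},{"dx":-0.64,"dy":-0.2,"dz":-0.44},{"dx":-0.96,"dy":-0.4,"dz":-0.68},{"dx":-1.28,"dy":-0.64,"dz":-0.88},{"dx":-1.52,"dy":-0.96,"dz":-1.08}]'; python3 shift.py '[{}]'
```

```text
clock: 16.48
eef_pos: [505.1, 360.1, 299.6]
orientation: [3.134, 0.006, 3.012]
force: [3.0, 9.0, 1.7]
opening: 20.7
gripper_force: 11.5
clock: 16.6
eef_pos: [505.7, 359.4, 300.4]
orientation: [3.135, 0.008, 3.012]
force: [3.8, 3.5, 5.0]
opening: 20.8
gripper_force: 12.1
```

```bash
cat > blob.py <<'E'
from h import *
import sys
for n in sys.argv[3:]:
    f=r.grab_frame(n); h,sg=(HR,1) if sys.argv[1]=='R' else (HS,-1)
    c=proj(f,fp(h,U0+50,0,26))[0].astype(int); k=45
    a=f["color"][c[1]-k:c[1]+k,c[0]-k:c[0]+k].max(2)
    nn,l,st,ce=cv2.connectedComponentsWithStats((a<70).astype(np.uint8))
    print(n,[(*(ce[i]+c-k).round(1),st[i,2:5].tolist()) for i in range(1,nn) if st[i,4]>15])
    print("pred knob mid:",[(t,proj(f,fp(h,U0+75*np.cos(t),sg*75*np.sin(t),26))[0].round(1).tolist()) for t in np.array(eval(sys.argv[2]))])
E
python3 blob.py R '[1.47,1,.75,.5,0]' scene side
```

```text
scene [(np.float64(166.6), np.float64(218.2), [30, 20, 485]), (np.float64(180.6), np.float64(243.7), [54, 53, 1164]), (np.float64(229.0), np.float64(237.7), [11, 14, 33]), (np.float64(223.1), np.float64(236.5), [8, 10, 22]), (np.float64(224.9), np.float64(250.6), [19, 22, 114])]
pred knob mid: [(np.float64(1.47), [181.5, 281.7]), (np.float64(1.0), [179.5, 269.6]), (np.float64(0.75), [180.7, 263.2]), (np.float64(0.5), [183.5, 257.2]), (np.float64(0.0), [192.8, 248.3])]
side [(np.float64(249.7), np.float64(140.7), [20, 14, 141]), (np.float64(251.7), np.float64(171.7), [6, 6, 27]), (np.float64(261.7), np.float64(176.7), [11, 9, 42]), (np.float64(209.4), np.float64(201.6), [10, 26, 96]), (np.float64(269.9), np.float64(208.8), [6, 5, 17])]
pred knob mid: [(np.float64(1.47), [242.1, 176.0]), (np.float64(1.0), [249.3, 171.7]), (np.float64(0.75), [252.7, 170.4]), (np.float64(0.5), [255.4, 169.9]), (np.float64(0.0), [258.5, 171.5])]
```

The rows are not in the units I measure in: shifts go in units of 25 mm and turns go in units of 0.2 rad. I convert before sending: -6 mm is -0.24, -51 mm is -2.04.

```bash
python3 shift.py '[{"dx":-0.24,"dy":-0.36,"dz":-0.16},{"dx":-0.4,"dy":-0.76,"dz":-0.28},{"dx":-0.52,"dy":-1.16,"dz":-0.36},{"dx":-0.6,"dy":-1.6,"dz":-0.44},{"dx":-0.6,"dy":-2.04,"dz":-0.44}]'; python3 shift.py '[{"dy":-0.12},{"dy":-0.16}]'; python3 blob.py R '[.75,.5,.3,.15,.1,0]' side
```

```text
clock: 17.32
eef_pos: [519.0, 308.8, 316.5]
orientation: [3.126, 0.024, 3.012]
force: [11.2, 5.9, 26.3]
opening: 13.5
gripper_force: 17.5
clock: 17.58
eef_pos: [518.8, 304.2, 317.0]
orientation: [3.127, 0.025, 3.012]
force: [11.3, 3.5, 25.6]
opening: 13.1
gripper_force: 17.3
side [(np.float64(257.5), np.float64(139.3), [23, 15, 168]), (np.float64(258.6), np.float64(172.0), [6, 7, 29]), (np.float64(209.4), np.float64(201.5), [10, 25, 92]), (np.float64(270.0), np.float64(209.4), [7, 5, 21])]
pred knob mid: [(np.float64(0.75), [252.7, 170.4]), (np.float64(0.5), [255.4, 169.9]), (np.float64(0.3), [257.1, 170.1]), (np.float64(0.15), [257.9, 170.7]), (np.float64(0.1), [258.2, 170.9]), (np.float64(0.0), [258.5, 171.5])]
```

```bash
python3 shift.py '[{"dz":-0.12},{"dz":-0.24},{"dz":-0.4}]' 40; python3 shift.py '[{"dz":-1.2},{"dz":-3},{"dz":-4.8},{"dz":-4.8}]'; python3 blob.py R '[.3,.15,.1,0]' scene side; python3 - <<'E'
from h import *
w=r.grab_frame("wrist"); np.set_printoptions(suppress=True,precision=2)
print(pose()[0],r.read_state()["orientation"]); cv2.imwrite("pics/w6.png",w["color"])
for t in (0,.1,.2): print(t,proj(w,fp(HR,U0+75*np.cos(t),75*np.sin(t),41)))
print(proj(w,fp(HR,U0,0,14)))
a=w["color"].max(2); n,l,st,ce=cv2.connectedComponentsWithStats((a[:330]<45).astype(np.uint8))
print([(ce[i],st[i]) for i in range(1,n) if 100<st[i,4]<8000])
E
```

```text
clock: 18.0
eef_pos: [510.4, 301.4, 318.8]
orientation: [-3.141, 0.0, 3.012]
force: [0.3, -1.2, -1.0]
opening: 38.0
gripper_force: 0.0
clock: 18.5
eef_pos: [510.9, 302.1, 441.7]
orientation: [3.139, 0.005, 3.013]
force: [0.6, -0.2, -0.7]
opening: 40.2
gripper_force: 0.0
scene [(np.float64(168.8), np.float64(215.5), [28, 17, 157]), (np.float64(193.7), np.float64(213.6), [6, 10, 41]), (np.float64(229.5), np.float64(238.2), [10, 13, 31]), (np.float64(223.9), np.float64(237.4), [6, 8, 19]), (np.float64(220.6), np.float64(248.2), [12, 16, 39]), (np.float64(227.0), np.float64(248.4), [12, 11, 38]), (np.float64(155.2), np.float64(250.8), [8, 11, 73]), (np.float64(191.4), np.float64(250.0), [8, 7, 43])]
pred knob mid: [(np.float64(0.3), [186.7, 253.1]), (np.float64(0.15), [189.6, 250.5]), (np.float64(0.1), [190.7, 249.7]), (np.float64(0.0), [192.8, 248.3])]
side [(np.float64(258.4), np.float64(172.0), [6, 7, 25]), (np.float64(209.1), np.float64(200.6), [7, 26, 85]), (np.float64(270.1), np.float64(208.9), [6, 6, 18])]
pred knob mid: [(np.float64(0.3), [257.1, 170.1]), (np.float64(0.15), [257.
[... 854 characters left out ...]
31, 594], dtype=int32)), (array([173.48, 212.58]), array([169, 196,  10,  36, 223], dtype=int32)), (array([184.82, 222.21]), array([181, 206,   9,  35, 199], dtype=int32)), (array([189.18, 304.39]), array([  93,  252,  156,   78, 5424], dtype=int32)), (array([370.97, 306.25]), array([ 317,  252,  151,   78, 4585], dtype=int32)), (array([448.61, 260.3 ]), array([433, 255,  35,  10, 172], dtype=int32)), (array([362.62, 271.64]), array([346, 257,  35,  28, 689], dtype=int32)), (array([464.82, 280.22]), array([436, 272,  60,  17, 676], dtype=int32)), (array([ 15.13, 317.19]), array([  0, 303,  34,  27, 771], dtype=int32)), (array([544.66, 317.4 ]), array([528, 303,  32,  27, 718], dtype=int32))]
```

```bash
python3 - <<'E'
from h import *
a=cv2.imread("pics/w6.png")
cv2.imwrite("pics/w6z.png",cv2.resize(a[90:270,160:400],(800,600),interpolation=2))
g=a.max(2)[125:165,265:305]
n,l,st,ce=cv2.connectedComponentsWithStats((g<90).astype(np.uint8))
print([(ce[i]+[265,125],st[i,2:]) for i in range(1,n) if st[i,4]>10], g.min())
w=r.grab_frame("wrist")
print(pose()[0]);[print(t,proj(w,[fp(HR,U0+75*np.cos(t),75*np.sin(t),n) for n in (11,26,41)])) for t in (0,.1)]
E
```

```text
[(array([284. , 145.7]), array([ 15,  15, 183], dtype=int32))] 27
[509.4 301.5 436.3]
0 [[283.8 215. ]
 [284.2 210.4]
 [284.5 205.3]]
0.1 [[291.4 214.8]
 [292.1 210.2]
 [292.8 205.1]]
```

View pics/w6z.png

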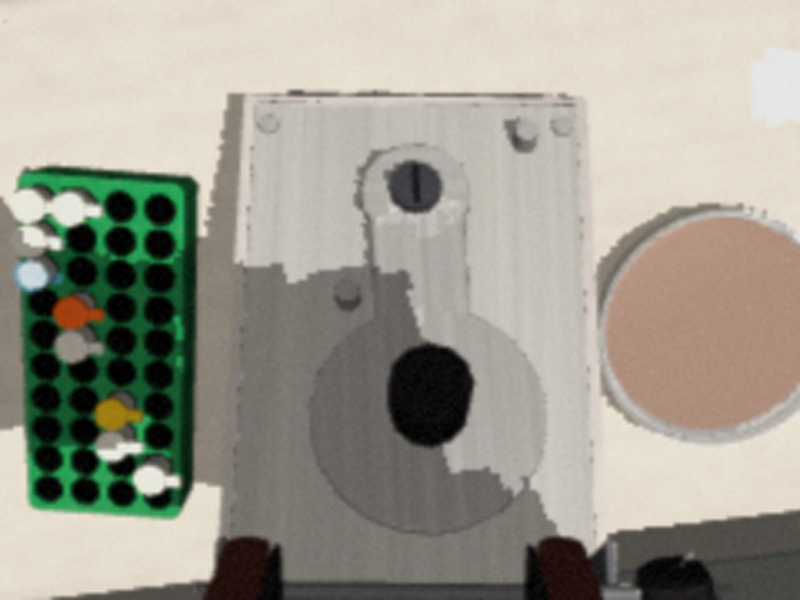

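The stop stub is at zoom (348,293), the pivot at (415,187) and the knob at (430,395). The round cover is nearly shut, at about 0.05 rad, so I nudge it against the stop with one finger, staying forward of the visor.

```bash
python3 - <<'E'
from h import *
print(d(tgt(HR,1,0,12)-14*np.array([np.cos(.151),-np.sin(.151),0])), pose()[0])
E
```

```text
[ 11.1   3.4 132.5] [509.4 301.5 436.3]
```

```bash
python3 shift.py '[{"dx":0.44,"dy":0.12},{"dx":0.44,"dy":0.12,"dz":2},{"dx":0.44,"dy":0.12,"dz":3.8},{"dx":0.44,"dy":0.12,"dz":4.8},{"dx":0.44,"dy":0.12,"dz":5.28}]' 44; python3 shift.py '[{},{"dy":-0.2},{"dy":-0.36},{"dy":-0.48},{"dy":-0.56}]'; python3 shift.py '[{"dy":-0.6},{"dy":-0.6}]'
```

```text
clock: 19.32
eef_pos: [498.1, 306.1, 303.8]
orientation: [-3.139, -0.004, 3.013]
force: [-0.0, -0.3, 0.9]
opening: 44.0
gripper_force: 0.0
clock: 19.95
eef_pos: [498.6, 294.0, 307.6]
orientation: [3.135, 0.003, 3.011]
force: [0.9, 12.8, 0.4]
opening: 43.6
gripper_force: 6.7
clock: 20.2
eef_pos: [496.9, 281.2, 307.5]
orientation: [3.129, 0.003, 3.01]
force: [1.1, 24.6, -5.6]
opening: 66.6
gripper_force: 12.0
```

To row units: -60 mm is -2.4, -20 mm is -0.8.

```bash
python3 shift.py '[{"dy":0.32},{"dy":0.64},{"dy":0.76},{"dy":0.76,"dz":-0.8},{"dy":0.76,"dz":-2.4}]' 60; python3 shift.py '[{"dz":-2},{"dz":-3.6},{"dz":-3.6}]'; python3 - <<'E'
from h import *
w=r.grab_frame("wrist"); c=proj(w,fp(HR,U0+75,0,26))[0].astype(int); p=proj(w,fp(HR,U0,0,14))[0].astype(int)
for q,th in((c,45),(p,90)):
    g=w["color"].max(2)[q[1]-25:q[1]+25,q[0]-25:q[0]+25]
    n,l,st,ce=cv2.connectedComponentsWithStats((g<th).astype(np.uint8)); print([(ce[i]+q-25,st[i,:5]) for i in range(1,n) if st[i,4]>40])
for t in (0,.05,.1):print(proj(w,[fp(HR,U0+75*np.cos(t),75*np.sin(t),26),fp(HR,U0,0,14)]).tolist())
print(pose()[0])
E
```

```text
clock: 20.82
eef_pos: [497.4, 295.5, 365.0]
orientation: [-3.139, -0.004, 3.012]
force: [0.5, 0.6, 0.5]
opening: 59.5
gripper_force: 0.0
clock: 21.2
eef_pos: [499.0, 296.3, 459.8]
orientation: [3.139, 0.006, 3.012]
force: [-0.5, 1.1, 0.3]
opening: 60.1
gripper_force: 0.0
[(array([288.9, 208.8]), array([ 15,  11,  23,  27, 503], dtype=int32))]
[(array([288.4, 149.9]), array([ 18,  19,  14,  15, 158], dtype=int32))]
[[288.8377658668326, 210.16176007514713], [289.10479994106487, 149.60895086009012]]
[[292.50706680358263, 210.15237685801029], [289.10479994106487, 149.60895086009012]]
[[296.1665093454847, 209.96792391549022], [289.10479994106487, 149.60895086009012]]
[498.4 296.  457.5]
```

The round cover is now shut: knob and pivot both match the 0 rad prediction. I move over to head_square.

To row units: -50 mm is -2, -285 mm is -11.4, -0.05 rad is -0.25.

```bash
python3 shift.py '[{"dx":-0.28,"dy":-2},{"dx":-0.56,"dy":-4.4},{"dx":-0.88,"dy":-6.8},{"dx":-1.2,"dy":-9.2},{"dx":-1.48,"dy":-11.4,"rz":-0.25}]' 40; python3 shift.py '[{"dx":-0.28,"dy":-2.2},{"dx":-0.56,"dy":-4.4},{"dx":-0.88,"dy":-6.8,"rz":-0.25},{"dx":-1.2,"dy":-9.2,"rz":-0.5},{"dx":-1.48,"dy":-11.4,"rz":-0.5}]'; python3 shift.py '[{"dz":1.2},{"dz":1.2}]'; python3 - <<'E'
from h import *
w=r.grab_frame("wrist"); c=proj(w,fp(HS,U0+75,0,26))[0].astype(int); p=proj(w,fp(HS,U0,0,14))[0].astype(int)
for q,th in((c,45),(p,90)):
    g=w["color"].max(2)[q[1]-25:q[1]+25,q[0]-25:q[0]+25]
    n,l,st,ce=cv2.connectedComponentsWithStats((g<th).astype(np.uint8)); print([(ce[i]+q-25,st[i,:5]) for i in range(1,n) if st[i,4]>40])
for t in (0,.05,.1):print(proj(w,[fp(HS,U0+75*np.cos(t),-75*np.sin(t),26),fp(HS,U0,0,14)]).tolist())
s=r.read_state();print(s["eef_pos"],s["orientation"],s["joint_positions"])
E
```

```text
clock: 21.88
eef_pos: [497.2, 6.9, 454.3]
orientation: [-3.141, -0.003, 3.063]
force: [0.4, 0.1, -0.1]
opening: 40.1
gripper_force: 0.0
clock: 22.5
eef_pos: [511.8, -280.1, 454.0]
orientation: [3.139, -0.003, -3.121]
force: [0.5, -0.5, 0.4]
opening: 39.9
gripper_force: 0.0
clock: 22.75
eef_pos: [511.1, -278.0, 422.1]
orientation: [3.136, -0.007, -3.122]
force: [0.2, 0.7, -0.4]
opening: 39.7
gripper_force: 0.0
[(array([282.1, 214.6]), array([ 12,  10,  27,  32, 679], dtype=int32))]
[(array([285., 149.]), array([ 20,  20,  17,  17, 219], dtype=int32)), (array([275.1, 166. ]), array([ 12,  39,  15,  11, 109], dtype=int32))]
[[282.4345217089787, 214.00746283667405], [282.11881594276576, 146.54454362708287]]
[[278.28326754254954, 213.9064003614599], [282.11881594276576, 146.54454362708287]]
[[274.14371179098407, 213.6076105783976], [282.11881594276576, 146.54454362708287]]
[ 511.7 -277.7  423.8] [ 3.1 -0.  -3.1] [-0.6  0.3  1.5  0.   1.3 -2.2]
```

```bash
sed -i 's/HS=(511.9,-275,/HS=(512,-274,/' h.py; python3 - <<'E'
from h import *
R=Ro.from_euler('xyz',[np.pi,0,-3.122]).as_matrix()
def T(t,ox,ov,dep): return tgt(HS,-1,t,dep)+np.array([ox,ov,0])
a=T(.03,-13,0,12); print(a,d(a))
L=[(.1,-13,-6),(.25,-13,-6),(.4,-12,-6),(.55,-10,-6),(.7,-8,-6),(.85,-6,-6),(1.,-4,-6)]
for i,(t,ox,ov) in enumerate(L): print(t,R.T@(T(t,ox,ov,12)-a))
E
```

```text
[ 497.9 -276.3  303.8] [ 13.2   1.3 120.1]
0.1 [  0.4 -11.2   0.2]
0.25 [  2.  -22.3   1.3]
0.4 [  4.  -33.    3.4]
0.55 [  6.2 -43.    6.3]
0.7 [  9.6 -52.2  10.1]
0.85 [ 14.  -60.2  14.6]
1.0 [ 19.4 -67.   19.8]
```

```bash
python3 shift.py '[{"dx":0.52,"dy":0.04,"dz":0.8},{"dx":0.52,"dy":0.04,"dz":2.4},{"dx":0.52,"dy":0.04,"dz":3.6},{"dx":0.52,"dy":0.04,"dz":4.48},{"dx":0.52,"dy":0.04,"dz":4.8}]' 36 40; python3 shift.py '[{"dy":-0.44},{"dx":0.08,"dy":-0.88,"dz":0.04},{"dx":0.16,"dy":-1.32,"dz":0.12},{"dx":0.24,"dy":-1.72,"dz":0.24},{"dx":0.4,"dy":-2.08,"dz":0.4}]'; python3 shift.py '[{"dx":0.16,"dy":-0.32,"dz":0.16},{"dx":0.4,"dy":-0.6,"dz":0.4},{"dx":0.4,"dy":-0.6,"dz":0.4}]'; python3 blob.py S '[0,.4,.7,.85,1,1.2]' side scene
```

```text
clock: 23.42
eef_pos: [499.5, -276.3, 305.5]
orientation: [3.14, -0.002, -3.119]
force: [0.4, -0.1, -0.4]
opening: 36.3
gripper_force: 0.0
clock: 24.05
eef_pos: [490.5, -330.4, 296.2]
orientation: [-3.141, 0.0, -3.121]
force: [-0.8, 2.8, 1.2]
opening: 36.1
gripper_force: 1.3
clock: 24.42
eef_pos: [480.5, -345.4, 285.4]
orientation: [3.142, -0.001, -3.121]
force: [-0.6, 1.0, -0.5]
opening: 36.4
gripper_force: 0.4
side [(np.float64(317.3), np.float64(235.7), [58, 71, 1033]), (np.float64(280.9), np.float64(235.0), [17, 27, 195])]
pred knob mid: [(np.float64(0.0), [318.5, 244.9]), (np.float64(0.4), [321.4, 252.1]), (np.float64(0.7), [320.8, 259.3]), (np.float64(0.85), [319.5, 263.2]), (np.float64(1.0), [317.6, 267.2]), (np.float64(1.2), [314.2, 272.5])]
scene [(np.float64(311.6), np.float64(123.7), [10, 25, 115]), (np.float64(371.1), np.float64(117.6), [9, 17, 115]), (np.float64(343.4), np.float64(139.2), [9, 48, 339]), (np.float64(314.0), np.float64(162.2), [3, 55, 71]), (np.float64(342.0), np.float64(184.5), [8, 29, 199]), (np.float64(315.4), np.float64(195.9), [4, 8, 24])]
pred knob mid: [(np.float64(0.0), [326.8, 149.0]), (np.float64(0.4), [333.4, 146.1]), (np.float64(0.7), [339.0, 146.0]), (np.float64(0.85), [341.8, 146.7]), (np.float64(1.0), [344.5, 147.8]), (np.float64(1.2), [348.0, 149.9])]
```

```bash
python3 shift.py '[{"dx":-0.16,"dy":0.12,"dz":0.16},{"dx":-0.16,"dy":0.12,"dz":0.16},{"dx":-0.16,"dy":0.12,"dz":0.16},{"dx":-0.16,"dy":0.12,"dz":0.16},{"dx":-0.16,"dy":0.12,"dz":0.16}]' 0 20; python3 shift.py '[{"dy":0.12},{"dy":0.12}]'; python3 - <<'E'
from h import *
R=Ro.from_euler('xyz',[np.pi,0,-3.122]).as_matrix()
p=pose()[0]; v=-(p[1]+274)/75
print(p,"theta est y",np.arcsin(min(1,v)))
for t in (1.15,1.3,1.45,1.6,1.65): print(t,R.T@(tgt(HS,-1,t,14)-tgt(HS,-1,1.0,14)), R.T@(tgt(HS,-1,t,14)-p))
E
```

```text
clock: 25.15
eef_pos: [485.0, -340.4, 281.4]
orientation: [3.139, -0.001, -3.12]
force: [1.2, 5.8, -2.7]
opening: 23.1
gripper_force: 20.0
clock: 25.4
eef_pos: [485.4, -339.1, 282.0]
orientation: [-3.14, 0.001, -3.12]
force: [1.5, -1.2, -7.6]
opening: 22.9
gripper_force: 20.0
[ 485.4 -339.1  282. ] theta est y 1.0511526027940967
1.15 [ 8.1 -5.3  5.7] [ 8.9 -3.9  5.5]
1.3 [16.8 -9.1 11.7] [17.6 -7.7 11.6]
1.45 [ 25.8 -11.3  18.1] [26.6 -9.9 17.9]
1.6 [ 35.  -11.8  24.5] [ 35.8 -10.4  24.4]
1.65 [ 38.1 -11.6  26.6] [ 38.9 -10.2  26.5]
```

```bash
python3 shift.py '[{"dx":0.32,"dy":-0.2,"dz":0.24},{"dx":0.68,"dy":-0.32,"dz":0.48},{"dx":1.04,"dy":-0.4,"dz":0.72},{"dx":1.24,"dy":-0.44,"dz":0.84},{"dx":1.44,"dy":-0.44,"dz":0.96}]'; python3 shift.py '[{"dx":0.08,"dz":0.04},{"dx":0.12,"dz":0.08},{"dx":0.12,"dz":0.08}]'; python3 blob.py S '[1.3,1.4,1.5,1.6]' side; python3 - <<'E'
from h import *
print(pose()[0], tgt(HS,-1,1.45,14),tgt(HS,-1,1.6,14))
E
```

```text
clock: 26.02
eef_pos: [452.5, -348.4, 261.3]
orientation: [3.137, 0.01, -3.125]
force: [13.2, 21.5, 26.5]
opening: 23.2
gripper_force: 20.0
clock: 26.4
eef_pos: [449.3, -348.3, 259.7]
orientation: [3.138, 0.009, -3.123]
force: [13.1, 20.1, 24.8]
opening: 23.3
gripper_force: 20.0
side [(np.float64(302.1), np.float64(240.8), [62, 77, 1319])]
pred knob mid: [(np.float64(1.3), [312.2, 275.0]), (np.float64(1.4), [309.9, 277.5]), (np.float64(1.5), [307.5, 279.8]), (np.float64(1.6), [304.9, 282.0])]
[ 449.3 -348.3  259.7] [ 459.  -349.5  264. ] [ 449.8 -350.2  257.6]
```

To row units: -10 mm is -0.4.

```bash
python3 shift.py '[{},{},{"dz":-0.4}]' 44; python3 shift.py '[{"dz":-1.6},{"dz":-4},{"dz":-6},{"dz":-7.2},{"dz":-7.2}]'; python3 - <<'E'
from h import *
w=r.grab_frame("wrist"); c=proj(w,fp(HS,U0,-75,26))[0].astype(int); p=proj(w,fp(HS,U0,0,14))[0].astype(int)
for q,th in((c,45),(p,90)):
    g=w["color"].max(2)[max(0,q[1]-25):q[1]+25,q[0]-25:q[0]+25]
    n,l,st,ce=cv2.connectedComponentsWithStats((g<th).astype(np.uint8)); print([(ce[i]+[q[0]-25,max(0,q[1]-25)],st[i,:5]) for i in range(1,n) if st[i,4]>40])
for t in (1.3,1.4,1.5,1.6):print(t,proj(w,[fp(HS,U0+75*np.cos(t),-75*np.sin(t),26),fp(HS,U0,0,14)]).tolist())
print(pose()[0])
E
python3 blob.py S '[1.3,1.4,1.5,1.6]' side; python3 blob.py R '[0,.1]' side scene
```

```text
clock: 26.82
eef_pos: [445.6, -350.7, 265.8]
orientation: [3.141, -0.001, -3.121]
force: [-0.1, -0.1, 0.1]
opening: 43.8
gripper_force: 0.0
clock: 27.45
eef_pos: [446.5, -351.4, 449.2]
orientation: [-3.137, 0.004, -3.121]
force: [0.8, -0.5, -0.3]
opening: 43.9
gripper_force: 0.0
[(array([285.7, 192.9]), array([ 18,  10,  21,  26, 436], dtype=int32))]
[(array([350.3, 200.5]), array([ 21,  20,  14,  14, 160], dtype=int32))]
1.3 [[285.85970395797256, 212.68129382411826], [348.9586235047402, 199.2569678917528]]
1.4 [[284.3691713724481, 206.30196367309918], [348.9586235047402, 199.2569678917528]]
1.5 [[283.5655154667452, 199.89215988096007], [348.9586235047402, 199.2569678917528]]
1.6 [[283.4445537193453, 193.51712618774073], [348.9586235047402, 199.2569678917528]]
[ 446.  -350.9  447.1]
side [(np.float64(280.5), np.float64(234.7), [16, 27, 306]), (np.float64(324.1), np.float64(250.4), [22, 20, 227]), (np.float64(304.4), np.float64(282.2), [12, 13, 98])]
pred knob mid: [(np.float64(1.3), [312.2, 275.0]), (np.float64(1.4), [309.9, 277.5]), (np.float64(1.5), [307.5, 279.8]), (np.float64(1.6), [304.9, 282.0])]
side [(np.float64(288.6), np.float64(160.9), [23, 65, 485]), (np.float64(258.4), np.float64(172.3), [6, 6, 24]), (np.float64(209.1), np.float64(200.6), [7, 25, 87])]
pred knob mid: [(np.float64(0.0), [258.5, 171.5]), (np.float64(0.1), [258.2, 170.9])]
scene [(np.float64(155.2), np.float64(250.8), [8, 11, 72]), (np.float64(192.5), np.float64(249.4), [8, 6, 38])]
pred knob mid: [(np.float64(0.0), [192.8, 248.3]), (np.float64(0.1), [190.7, 249.7])]
```

Both covers are at their stops. Last, I check the bottle by its cap colour and hand the job in if it stands where I left it.

```bash
python3 - <<'E'
from h import *
ok=1
for n in("scene","side"):
    f=r.grab_frame(n); p=proj(f,[495,-25,119])[0]; q=p.astype(int)
    a=f["color"][q[1]-20:q[1]+20,q[0]-20:q[0]+20].astype(int)
    y,x=np.nonzero((a[...,2]>120)&(a[...,1]<70)); m=np.array([x.mean(),y.mean()])+q-20; print(n,p,m,len(x)); ok&=np.linalg.norm(m-p)<5
if ok: print(r.finish_job())
E
```

```text
scene [278.6 192.2] [278.  192.8] 57
side [279.7 207.7] [279.9 208.9] 64
the job is handed in; nothing more can be done
None
```

The job is handed in, though no verdict came back: the brown bottle stands upright in the tray, the round cover was shut before the square cover was swung to its open stop, and everything is released; I took no separate final check of the beaker, rack and dish, but the arm kept clear of them.

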